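Lock the side guides onto the thali stacker

TASK

The stack of steel trays on the stacker needs its two side guides before the meal is served: fit one in the rail on each side of the stack, dropping its T-foot into the slot until the collar sits on the rail, then turning it a quarter turn so the foot lies square across under the lips, and slide it along the slot close up to the tray rims, with no more than about 5 mm of gap and the guide upright. Leave the trays where they are and do not disturb the tumblers and bowls.

Things in the scene. Friction and masses are not known exactly. Their poses are not given: they have to be found in the camera images.
- stacker: Tray stacker fixed to the table: a low steel deck 300 x 200 mm on rubber feet, with an aluminium T-slot rail 45 mm wide and 430 mm long let in flush through its middle and standing out past the trays on both sides. Origin on the table under its centre; y along the rail, x across it, z up. End caps close the slot 215 mm from the centre. Only the slot beyond the trays is uncovered.
- slot_mid (a point): Centre of the slot at the rail's top face, 30 mm above the table, axes as the stacker (hidden under the trays). Slot mouth 21 mm wide, lips 5 mm thick, chamber under them 35 mm wide and 14 mm deep.
- trays_top (a point): Centre of the top of a loose stack of four nested five-compartment steel trays (thalis), about 1.2 kg in all: 310 mm (x) by 240 mm (y) over the rims, 45 mm high, its top 75 mm above the table. The rims, the upper 24 mm, are the widest; below them it steps in 15 mm, room for a collar to slide under. Parallel to the stacker within 2 degrees but not centred on it.
- trays_edge_a (a point): Middle of the trays' rim edge on their +y side, at the height of the stack's top.
- trays_edge_b (a point): Middle of the trays' rim edge on their -y side, at the height of the stack's top.
- guide1_mid (a point): Side guide, one of two alike, 109 mm high, about 200 g (150 to 280), standing on its foot on the table at any yaw. This point: on its axis, 54.5 mm above its underside; fully down in the slot it is 69.5 mm above the table. x runs along the foot and the wing alike, z up. A round steel post 24 mm across joins the collar to the wing, 20 to 56 mm above the underside.
- guide1_foot (a point): Centre of the underside of guide1's steel T-foot: 32 mm long (x), 18 mm wide (y), 8 mm high, corners cut. Above it a round neck 17 mm across, then a round collar 40 mm across whose underside is 15 mm and top 20 mm above the foot's underside. The foot enters the slot only lengthwise, either end first; fully down, the collar rests on the rail. Once across there are 2 mm of vertical play.
- guide1_wing (a point): Centre of guide1's flat orange grip wing: 24 mm long (x), 12 mm thick (y), 53 mm high, from 56 to 109 mm above the underside, a white stripe along x on its top. Fully down in the slot the guide turns freely either way, with no stop. Once across it cannot lift out but still slides along the slot with a few newtons.
- guide2_mid (a point): Same point of the second guide, like guide1 in all, standing elsewhere on the table. It may start on either side, even beside guide1.
- guide2_foot (a point): Centre of the underside of guide2's foot.
- guide2_wing (a point): Centre of guide2's grip wing.
- tumbler_a_mid (a point): Steel tumbler standing mouth-down on the table beside the rail's +y end, on the stacker's -x side of the rail: 69 mm across at the bottom, 52 mm at the top, 88 mm high; this point is its centre. A bystander.
- tumbler_b_mid (a point): An equal tumbler beside the rail's -y end, on the stacker's +x side of the rail. A bystander.
- tumblers_mid (a point): Four nested steel tumblers, mouth-down on the table, 69 mm across, 136 mm high; this point is the centre. A bystander.
- bowls_mid (a point): Three nested small steel bowls on the table, 84 mm across, 52 mm high; this point is the centre. A bystander.
Things that resemble listed ones, but are neither listed nor needed, are in the scene too. What is shaped like the part that bears guide2_mid but blue or yellow is not meant.

How it is judged (in metres and radians):
At the end, for the whole second after the job is handed in: A guide each side of the trays (either one): fully down (3 mm), on the slot centre line (5 mm), foot across the slot (0.22 rad), upright (0.08 rad), post at most 8 mm from the rim, released, still; trays within 12 mm of their start; tumblers and bowls upright (0.3 rad), within 30 mm (((z of guide1_mid in the frame of stacker between 0.0665 and 0.0725 m and x of guide1_mid in the frame of stacker between -0.005 and 0.005 m and angle between the x axis of each of guide1_mid, guide2_mid and the x axis of stacker, either way round below 0.22 rad and angle between each of guide1_mid, guide2_mid's own z axis and vertical below 0.08 rad and y of guide1_mid in the frame of trays_top between 0.129 and 0.14 m and z of guide2_mid in the frame of stacker between 0.0665 and 0.0725 m and x of guide2_mid in the frame of stacker between -0.005 and 0.005 m and y of guide2_mid in the frame of trays_top between -0.14 and -0.129 m) or (z of guide1_mid in the frame of stacker between 0.0665 and 0.0725 m and x of guide1_mid in the frame of stacker between -0.005 and 0.005 m and angle between the x axis of each of guide1_mid, guide2_mid and the x axis of stacker, either way round below 0.22 rad and angle between each of guide1_mid, guide2_mid's own z axis and vertical below 0.08 rad and y of guide1_mid in the frame of trays_top between -0.14 and -0.129 m and z of guide2_mid in the frame of stacker between 0.0665 and 0.0725 m and x of guide2_mid in the frame of stacker between -0.005 and 0.005 m and y of guide2_mid in the frame of trays_top between 0.129 and 0.14 m)) and linear speed of each of guide1, guide2, trays below 0.02 m/s and distance of trays_top from where it was at the start of the episode below 0.012 m and distance of each of tumbler_a_mid, tumbler_b_mid, tumblers_mid, bowls_mid from where it was at the start of the episode below 0.03 m and angle between each of tumbler_a_mid, tumbler_b_mid, tumblers_mid, bowls_mid's own z axis and vertical below 0.3 rad); the robot touches nothing.
It fails at once if the tray stack is shoved by more than 12 mm (distance of trays_top from where it was at the start of the episode above 0.012 m).
It fails at once if a tumbler or the bowls are pushed by more than 30 mm or knocked over (distance of any of tumbler_a_mid, tumbler_b_mid, tumblers_mid, bowls_mid from where it was at the start of the episode above 0.03 m or angle between any of tumbler_a_mid, tumbler_b_mid, tumblers_mid, bowls_mid's own z axis and vertical above 0.3 rad).
It also fails if it takes over 72 s, if anything falls off the work surface, if the arm or the gripper's body presses on something with over 40 N, if the wrist force passes 120 N, or if a joint passes its speed limit or range.

ROBOT

A 6-joint arm with a two-finger parallel gripper is mounted at the origin on the work surface. World frame = base frame: x ahead of the robot, y to its left, z up, the work surface at z = 0. Lengths are in mm, angles in degrees, forces in N, time in s.
With the tool pointing down it reaches from about 350 to 850 mm from the base axis. Payload 8.1 kg.
Tool frame: the origin (TCP) lies at the very end of the fingers, on their centre line; the grasp point (between the pads) lies 19 mm behind it; z points along the fingers, y is the direction in which the jaws open and shut (so a half turn about z gives the same grasp; the last joint's range is limited). The gripper opens to 85 mm and grips with 20 to 120 N. Pads are 22 mm wide; open, the fingers measure 114 mm over their backs; the gripper's body (76 mm by 85 mm) begins 54 mm behind the grasp point. The pads swing forward as they close: fully open they stand 13 mm farther back than shut.
Start: joints at [-4.893, 7.471, 85.268, -0, 87.261, -4.893], TCP at [600.004, 0.022, 231.292] pointing down, gripper open.
Joint ranges: [-169.43, 169.43], [-51.17, 129.36], [1.28, 143.12], [-76.62, 256.62], [0, 156.53], [-152.29, 152.29]. Speed limits (degrees/s): [136.94, 136.94, 159.86, 180, 180, 180].

INTERFACE

Orientations are given as [roll, pitch, yaw] about the fixed x, y, z axes, in that order (R = Rz(yaw) Ry(pitch) Rx(roll)).
In Python, from bench import r, eyes gives the robot as it stands. The module is installed in compiled form; this text tells all that it offers.
- The arm moves only by the tool play_rows, never from a script. Its argument "deltas" is a list of rows, each a list of 3 entries, a list of its own where there are three numbers: the shift along the tool's x, y, z in m, then the turn, a rotation vector about the tool's x, y, z in rad, then the closure, from 0 (fully open) to 1 (shut). A call has 1 to 8 rows; each row shifts and turns the pose as measured when the row begins, along the tool's axes as they then stand; what a row does not reach is not made up. A row lasts 1/8 s, in which the tool goes at most 62.5 mm and 10.7 degrees, less where a joint would pass 70% of its speed; a pose out of reach is approached as far as the arm can. A call with a gripper value outside its range is refused whole. The fingers move at their own pace and stop on an object; "force" is the grip in N (left out, the last holds). Time passes only in rows, so rows that do not move let the fingers close. It gives the time, the measured TCP pose, the force and the opening at its end, in the units of the state.
- r.sense(): the state, without advancing time (a new reading comes with each control period).
- eyes.snapshot(name): name is "scene" or "side" or "wrist"; returns the picture (384x512x3 uint8, red, green, blue); there is no depth.
- eyes.get_calibration(name): a dict with "mtx" (3x3 intrinsics, pixels), "D" ([k1, k2, p1, p2, k3] as OpenCV has them; the pictures are not rectified), "R" (3x3) and "t" (3): a world point X has camera coordinates R X + t; the wrist camera has in their place "T_tool_cam" (4x4, takes a point from camera to tool coordinates, whose origin is the TCP and whose axes are the flange's). Camera axes: x right, y down, z forward; pixel columns grow to the right and rows downward; lengths in mm; the calibration is good to about 2 mm. A picture is of the moment at which its call begins: read the wrist's pose just before it. get_calibration takes no time and is no camera call.
- r.hand_in(): hands the job in, once; it reports no verdict.
The state is a dict: "time": time; "joint_pos": joint angles; "qd": joint speeds; "joint_efforts": joint torques, N m; "tool_pos": TCP position; "tcp_rot": TCP orientation; "ft_force": force on the tool from outside, world axes, zero at the start; "wrist_torque": the same for the moment, N m; "finger_gap": finger opening in mm.
Only numpy, scipy, OpenCV 4.12 (cv2) and the standard library are available. Lean on these libraries where they do the work, as an engineer would, in place of code of your own. Each camera call takes 0.05 s, during which the arm holds its last target. There are 200 camera calls.

## Working session

There is one attempt and no reset: what is moved stays moved. The work goes in short steps, Python scripts to look and compute and a tool call to move; the robot and the scene stay as the last step left them, time stands still between calls to the robot, and variables do not carry over. Pictures are saved under pics/ and viewed, about 8 in all and at most 12, crops included, and the job is handed in when it is done.

Besides the shell and the picture viewer there is one more tool, called after ">>>" by a JSON object that holds its "fn" and its "kwargs", one argument or row to a line. play_rows: Moves the arm, as the interface text tells. Its arguments: {"type":"object","properties":{"deltas":{"type":"array"},"force":{"type":"number"}},"required":["deltas"]}

```bash
mkdir -p pics; python3 - <<'E'
from bench import r, eyes
import cv2,numpy as np
a=[]
for n in("scene","side"):
    im=eyes.snapshot(n); cv2.imwrite(f"pics/{n}0.png",im[:,:,::-1]); 
    c=eyes.get_calibration(n); print(n,{k:np.round(v,3).tolist() for k,v in c.items()})
print(eyes.get_calibration("wrist"))
im=eyes.snapshot("wrist"); cv2.imwrite("pics/wrist0.png",im[:,:,::-1])
s=r.sense();print(s)
E
```

```text
scene {'mtx': [[347.32, 0.0, 255.701], [0.0, 347.32, 191.752], [0.0, 0.0, 1.0]], 'D': [-0.087, 0.0, 0.0, 0.0, 0.0], 'R': [[0.133, 0.991, 0.012], [0.841, -0.106, -0.531], [-0.525, 0.081, -0.847]], 't': [-78.659, -409.151, 1218.096]}
side {'mtx': [[458.287, 0.0, 250.312], [0.0, 458.287, 193.954], [0.0, 0.0, 1.0]], 'D': [-0.164, 0.0, 0.0, 0.0, 0.0], 'R': [[-0.997, -0.073, 0.003], [-0.05, 0.649, -0.759], [0.054, -0.757, -0.651]], 't': [544.54, 95.608, 1411.292]}
{'mtx': array([[267.14498349,   0.        , 253.04466831],
       [  0.        , 267.14498349, 193.9336413 ],
       [  0.        ,   0.        ,   1.        ]]), 'D': array([-0.04899747,  0.        ,  0.        ,  0.        ,  0.        ]), 'T_tool_cam': array([[ 3.59474860e-04, -9.66292230e-01, -2.57447465e-01,
         6.53595292e+01],
       [ 9.99999930e-01,  3.20517961e-04,  1.93285333e-04,
        -2.19275963e-01],
       [-1.04253579e-04, -2.57447517e-01,  9.66292277e-01,
        -1.42994875e+02],
       [ 0.00000000e+00,  0.00000000e+00,  0.00000000e+00,
         1.00000000e+00]])}
{'time': 0.15, 'joint_pos': array([-4.89131055e+00,  7.50504563e+00,  8.53143765e+01,  2.34172224e-04,
        8.72627164e+01, -4.89171536e+00]), 'qd': array([-0.07569884, -0.12423241, -0.25558419, -0.04916329, -0.03668124,
        0.0537206 ]), 'joint_efforts': array([ 1.01583330e-03, -5.70061326e+01, -5.01160097e+01, -1.39109225e-04,
        9.69119486e-03, -7.10949371e-05]), 'tool_pos': array([5.99576787e+02, 7.83700539e-02, 2.30492166e+02]), 'tcp_rot': array([-1.79918181e+02, -7.23722047e-03,  9.00003883e+01]), 'ft_force': array([-0.66724305, -0.31970979,  0.12467761]), 'wrist_torque': array([0.02045073, 0.00344666, 0.0347194 ]), 'finger_gap': 85.46309303501621}
```

View pics/scene0.png

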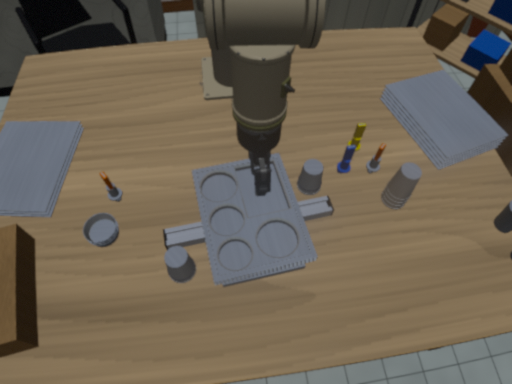

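View pics/side0.png

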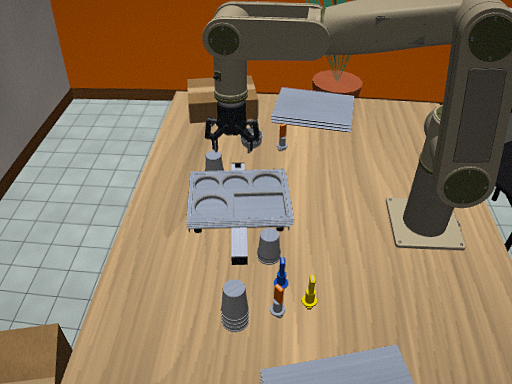

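The scene view shows orange guides at about (108,188) and (378,157). The rail ends are at (165,238) and (332,206), and the blue and yellow lookalikes are by (348,160). Next I'll get coarse positions from these.

```bash
cat > h.py <<'E'
from bench import r, eyes
import cv2,numpy as np
from scipy.spatial.transform import Rotation as Rt
def cam(n,s=None):
    c=eyes.get_calibration(n)
    if n=="wrist":
        s=s or r.sense(); R0=Rt.from_euler('xyz',s["tcp_rot"],degrees=True).as_matrix()
        T=np.array(c["T_tool_cam"]); Rwc=R0@T[:3,:3]; p=R0@T[:3,3]+s["tool_pos"]
        return c["mtx"],c["D"],Rwc,p
    R=np.array(c["R"]); return c["mtx"],c["D"],R.T,-R.T@np.array(c["t"])
def ray(C,uv):
    q=cv2.undistortPoints(np.array(uv,float).reshape(-1,1,2),np.array(C[0]),np.array(C[1])).reshape(-1,2)
    d=np.c_[q,np.ones(len(q))]@C[2].T
    return C[3],d/np.linalg.norm(d,axis=1)[:,None]
def onz(C,uv,z):
    p,d=ray(C,uv); return p+d*((z-p[2])/d[:,2])[:,None]
def proj(C,X):
    X=np.asarray(X,float).reshape(-1,3); rv,_=cv2.Rodrigues(C[2].T)
    return cv2.projectPoints(X,rv,-C[2].T@C[3],np.array(C[0]),np.array(C[1]))[0].reshape(-1,2)
def tri(Ca,ua,Cb,ub):
    A=0;b=0
    for C,u in((Ca,ua),(Cb,ub)):
        p,d=ray(C,[u]); M=np.eye(3)-np.outer(d[0],d[0]); A=A+M;b=b+M@p
    return np.linalg.solve(A,b)
def orange(im,amin=12):
    h=cv2.cvtColor(im,cv2.COLOR_RGB2HSV); m=cv2.inRange(h,(3,140,90),(16,255,255))
    return m,cv2.connectedComponentsWithStats(m)
def snap(n,f):
    s=r.sense(); im=eyes.snapshot(n); cv2.imwrite(f"pics/{f}.png",im[:,:,::-1]); return s,im
E
python3 - <<'E'
from h import *
out=[]
for n in("scene","side"):
    im=cv2.imread(f"pics/{n}0.png")[:,:,::-1]; m,(k,l,st,ce)=orange(im)
    print(n,[(st[i].tolist(),ce[i].round(1).tolist()) for i in range(1,k) if st[i,4]>12])
a=cv2.imread("pics/scene0.png")[130:290,80:400]
cv2.imwrite("pics/c0.png",cv2.resize(a,(800,400),interpolation=cv2.INTER_CUBIC))
E
```

```text
scene [([379, 145, 7, 5, 18], [381.8, 147.3]), ([100, 172, 8, 8, 25], [103.7, 176.3])]
side [([50, 0, 255, 90, 13331], [135.5, 41.6]), ([319, 0, 5, 7, 25], [321.6, 2.5]), ([501, 0, 11, 8, 54], [507.4, 2.5]), ([247, 44, 204, 58, 7729], [362.2, 73.8]), ([281, 128, 5, 8, 23], [282.4, 130.9]), ([274, 284, 10, 16, 59], [278.4, 291.4])]
```

View pics/c0.png

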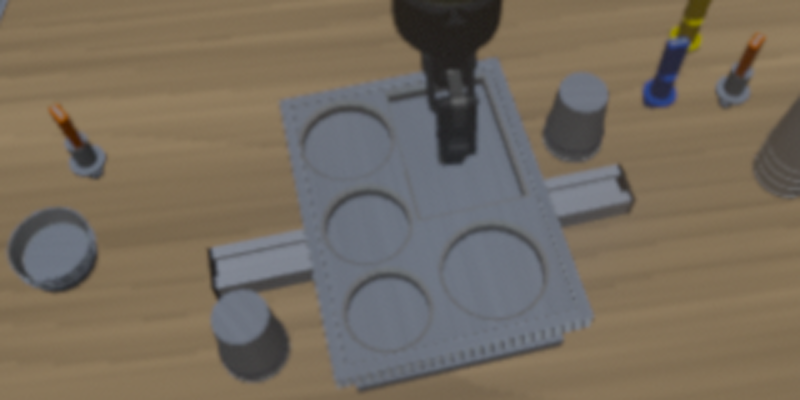

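The enlarged crop shows the rail ends at crop x 210 to 216 and 620 to 633. The tray corners are at (282,100), (497,60), (592,318) and (337,383). Tumbler_b sits close to the left rail end, and tumbler_a is above the right end.

```bash
python3 - <<'E'
from h import *
S,D=cam("scene"),cam("side")
f=lambda P:np.array(P)/2.5+[80,130]
e=onz(S,f([(210,249),(216,290),(620,167),(633,208)]),30);print("rail",e.round(0)[:,:2].tolist())
L,Rr=e[:2].mean(0),e[2:].mean(0);d=Rr-L;print("ctr",(L+Rr)/2,np.linalg.norm(d),"ang",np.degrees(np.arctan2(d[1],d[0])))
t=onz(S,f([(282,100),(497,60),(592,318),(337,383)]),75);print("tray",t.round(0)[:,:2].tolist(),t.mean(0))
print("g+",tri(S,(381,149),D,(278.4,292)),onz(S,f([(733,95)]),18))
print("g-",tri(S,(105,178),D,(282.5,131)),onz(S,f([(87,160)]),18))
E
```

```text
rail [[589.0, -232.0], [635.0, -226.0], [547.0, 200.0], [597.0, 201.0]]
ctr [592.05523708 -14.16746299  30.        ] 431.6019987793778 ang 95.3087970838017
tray [[448.0, -148.0], [423.0, 85.0], [726.0, 121.0], [756.0, -113.0]] [588.24874953 -13.71694785  75.        ]
g+ [451.72338389 361.31655272  91.81497605] [[462.02377422 358.49476761  18.        ]]
g- [ 453.73457837 -372.10346687   83.58735919] [[ 458.77871296 -369.59871873   18.        ]]
```

>>> {"fn": "play_rows", "kwargs": {
  "deltas": [
    [[0.045,-0.018,0],[0,0,0],0],
    [[0.045,-0.018,0],[0,0,0],0],
    [[0.045,-0.018,0],[0,0,0],0],
    [[0.045,-0.018,0],[0,0,0],0],
    [[0.045,-0.018,0],[0,0,0],0],
    [[0.045,-0.018,0],[0,0,0],0],
    [[0.045,-0.018,0],[0,0,0],0],
    [[0.045,-0.018,0],[0,0,0],0]
  ],
  "force": 40
}}

```text
time: 1.15
tool_pos: [451.7, 367.1, 227.7]
tcp_rot: [-179.7, 0.1, 89.6]
ft_force: [0.7, 0.1, -0.4]
finger_gap: 85.7
```

>>> {"fn": "play_rows", "kwargs": {
  "deltas": [
    [[0,0,0],[0,0,0],0]
  ]
}}

```text
time: 1.27
tool_pos: [449.7, 369.8, 227.2]
tcp_rot: [-179.6, 0.1, 89.8]
ft_force: [0.2, -1.4, -1.1]
finger_gap: 85.5
```

```bash
python3 - <<'E'
from h import *
s,im=snap("wrist","w1"); print(s["tool_pos"],s["tcp_rot"])
m,(k,l,st,ce)=orange(im)
print([(st[i].tolist(),ce[i].round(1).tolist()) for i in range(1,k) if st[i,4]>30])
E
```

```text
[449.74419323 369.78046778 227.17069339] [-1.79649835e+02  6.14276860e-02  8.98360694e+01]
[([246, 185, 23, 23, 211], [257.4, 195.4])]
```

View pics/w1.png

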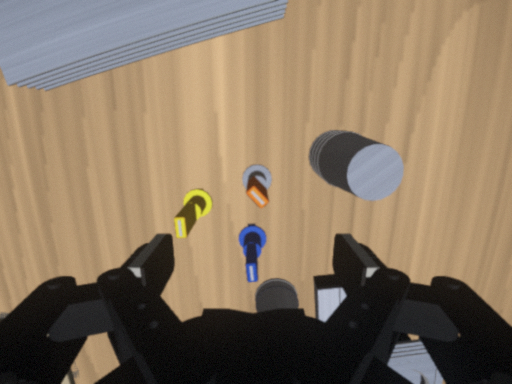

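The wrist view shows the orange guide with its top near (258,197) and its collar at (257,178). Yellow is at (190,210), blue at (252,255), and the tumbler stack at (360,165).

```bash
cat >> h.py <<'E'
def stripe(s,im,z,zc):
    """wing top centre and yaw from orange+white blob nearest the given plane; returns list"""
    C=cam("wrist",s); m,_=orange(im); h=cv2.cvtColor(im,cv2.COLOR_RGB2HSV)
    m=cv2.morphologyEx(m,cv2.MORPH_CLOSE,np.ones((9,9),np.uint8)); w=cv2.inRange(h,(0,0,175),(180,75,255))&cv2.dilate(m,np.ones((5,5),np.uint8))
    res=[]
    for c in cv2.findContours(w,cv2.RETR_EXTERNAL,cv2.CHAIN_APPROX_NONE)[0]:
        if cv2.contourArea(c)<8: continue
        P=onz(C,c.reshape(-1,2),z)[:,:2].astype(np.float32)
        (cx,cy),(a,b),_=cv2.minAreaRect(P); vx,vy,_,_=cv2.fitLine(P,cv2.DIST_L2,0,.01,.01).ravel()
        res.append((round(cx,1),round(cy,1),round(max(a,b),1),round(min(a,b),1),round(float(np.degrees(np.arctan2(vy,vx))%180),1)))
    return res
def tgt(s,x,y,yaw):
    d=np.array([x,y])-s["tool_pos"][:2]; p=np.radians(s["tcp_rot"][2])
    t=[d@[np.cos(p),np.sin(p)],d@[np.sin(p),-np.cos(p)]]
    dy=(yaw-s["tcp_rot"][2]+180)%360-180
    print("tool dxy mm",np.round(t,1),"turn z rad",round(-np.radians(dy),3),"deg",-dy)
E
python3 - <<'E'
from h import *
s=r.sense(); im=cv2.imread("pics/w1.png")[:,:,::-1]
print(stripe(s,im,109,0)); C=cam("wrist",s); print(onz(C,[(257,177)],20), proj(C,[s["tool_pos"]]))
S=cam("scene");f=lambda P:np.array(P)/2.5+[80,130]
print("tumblers tops",onz(S,f([(583,95),(240,316)]),88).round(0))
m,(k,l,st,ce)=orange(im)
ys,xs=np.where(m); print(onz(C,np.c_[xs,ys],109).mean(0))
E
```

```text
[(453.9, 360.3, 16.9, 2.9, 131.7)]
[[454.42537968 363.33267321  20.        ]] [[253.35963403 239.26874777]]
tumblers tops [[ 490.  163.   88.]
 [ 689. -193.   88.]]
[454.09948364 362.23704981 109.        ]
```

>>> {"fn": "play_rows", "kwargs": {
  "deltas": [
    [[-0.009,0.004,0.01],[0,0,-0.13],0.5],
    [[0,0,0.013],[0,0,-0.13],0.5],
    [[0,0,0.013],[0,0,-0.13],0.5],
    [[0,0,0.013],[0,0,-0.13],0.5],
    [[0,0,0.013],[0,0,-0.13],0.5],
    [[0,0,0.01],[0,0,-0.1],0.5],
    [[0,0,0],[0,0,0],0.5]
  ]
}}

```text
time: 2.2
tool_pos: [458.2, 349.5, 151.8]
tcp_rot: [-179.5, 0.0, 133.6]
ft_force: [-0.4, 0.3, 0.7]
finger_gap: 42.6
```

```bash
python3 - <<'E'
from h import *
s,im=snap("wrist","w2"); print(s["tool_pos"],s["tcp_rot"],s["finger_gap"])
q=stripe(s,im,109,0); print(q)
C=cam("wrist",s); m,_=orange(im); c=max(cv2.findContours(m,cv2.RETR_EXTERNAL,cv2.CHAIN_APPROX_NONE)[0],key=cv2.contourArea)
P=onz(C,c.reshape(-1,2),109)[:,:2].astype(np.float32); print(cv2.minAreaRect(P))
if q: tgt(s,q[0][0],q[0][1],q[0][4])
E
```

```text
[458.19890516 349.52627337 151.78430759] [-1.79488362e+02  1.03059836e-02  1.33589936e+02] 42.5949054137073
[(453.1, 361.8, 17.3, 2.9, 132.3), (442.9, 363.5, 8.1, 0.7, 135.5)]
((449.8988952636719, 365.1385803222656), (11.642909049987793, 31.206666946411133), 43.55206298828125)
tool dxy mm [12.4  4.8] turn z rad 0.023 deg 1.2899356898141434
```

View pics/w2.png

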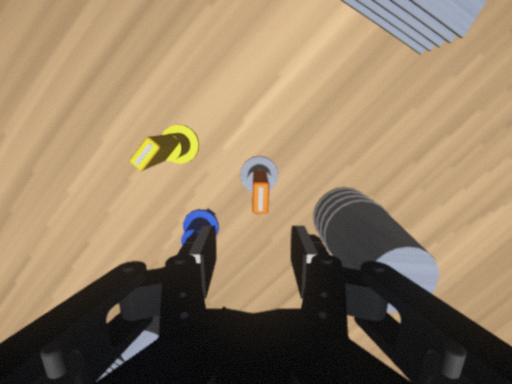

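The wrist view shows the stripe vertical at (261,200), so the yaw is already aligned. The blue lookalike at (202,222) is close to the left finger, so I'll check clearances.

```bash
python3 - <<'E'
from h import *
s=r.sense(); C=cam("wrist",s); g=np.array([453.1,361.8]); p=np.radians(s["tcp_rot"][2])
ex,ey=np.array([np.cos(p),np.sin(p)]),np.array([np.sin(p),-np.cos(p)])
for n,u,z in(("blue collar",(202,222),20),("blue wing",(198,236),100),("collar",(260,174),20),("stack top",(402,272),136),("stack base",(350,218),0)):
    d=onz(C,[u],z)[0,:2]-g; print(n,(d@ex).round(1),(d@ey).round(1))
E
```

```text
blue collar -52.7 -61.5
blue wing -33.8 -48.4
collar 1.1 2.0
stack top -44.4 97.1
stack base -55.0 108.8
```

>>> {"fn": "play_rows", "kwargs": {
  "deltas": [
    [[0.0125,0.0055,0],[0,0,0.02],0.5],
    [[0,0,0],[0,0,0],0.5]
  ]
}}

```text
time: 2.5
tool_pos: [455.1, 361.8, 153.7]
tcp_rot: [-179.6, 0.1, 132.0]
ft_force: [-0.7, -0.2, -0.9]
finger_gap: 42.4
```

```bash
python3 - <<'E'
from h import *
s,im=snap("wrist","w3"); print(s["tool_pos"],s["tcp_rot"])
q=stripe(s,im,109,0); print(q)
tgt(s,q[0][0],q[0][1],q[0][4])
E
```

```text
[455.11555954 361.80757689 153.68854399] [-1.79618811e+02  7.02639268e-02  1.31990064e+02]
[(452.9, 361.7, 17.2, 2.9, 132.6)]
tool dxy mm [ 1.4 -1.7] turn z rad -0.011 deg -0.609935952864447
```

>>> {"fn": "play_rows", "kwargs": {
  "deltas": [
    [[0.001,-0.001,0.02],[0,0,-0.01],0.5],
    [[0,0,0.02],[0,0,0],0.5],
    [[0,0,0.02],[0,0,0],0.5],
    [[0,0,0.016],[0,0,0],0.5],
    [[0,0,0],[0,0,0],0.5]
  ]
}}

```text
time: 3.18
tool_pos: [453.2, 358.5, 71.5]
tcp_rot: [-179.5, 0.1, 132.6]
ft_force: [-0.1, 1.0, -0.2]
finger_gap: 42.6
```

>>> {"fn": "play_rows", "kwargs": {
  "deltas": [
    [[0.0025,0.002,0],[0,0,0],0.5],
    [[0,0,0],[0,0,0],1],
    [[0,0,0],[0,0,0],1],
    [[0,0,0],[0,0,0],1],
    [[0,0,0],[0,0,0],1],
    [[0,0,0],[0,0,0],1]
  ],
  "force": 60
}}

```text
time: 3.92
tool_pos: [454.1, 362.6, 73.5]
tcp_rot: [-179.7, 0.1, 132.6]
ft_force: [-0.2, -0.9, -1.6]
finger_gap: 11.0
```

>>> {"fn": "play_rows", "kwargs": {
  "deltas": [
    [[0,0,-0.05],[0,0,0],1],
    [[0,0,-0.06],[0,0,0],1],
    [[-0.048,-0.0107,0],[0,0,0],1],
    [[-0.048,-0.0107,0],[0,0,0],1],
    [[-0.048,-0.0107,0],[0,0,0],1],
    [[-0.048,-0.0107,0],[0,0,0],1],
    [[-0.048,-0.0107,0],[0,0,0],1]
  ]
}}

```text
time: 4.8
tool_pos: [579.1, 147.6, 187.8]
tcp_rot: [-179.7, 0.2, 133.0]
ft_force: [1.0, 1.6, -1.6]
finger_gap: 11.5
```

>>> {"fn": "play_rows", "kwargs": {
  "deltas": [
    [[0,0,0],[0,0,0.163],1],
    [[0,0,0],[0,0,0.163],1],
    [[0,0,0],[0,0,0.163],1],
    [[0,0,0],[0,0,0.163],1],
    [[0,0,0],[0,0,0],1]
  ]
}}

```text
time: 5.42
tool_pos: [580.6, 142.1, 186.7]
tcp_rot: [-179.8, 0.4, 94.2]
ft_force: [0.2, 0.8, -2.7]
finger_gap: 11.2
```

```bash
python3 - <<'E'
from h import *
s,im=snap("wrist","w4"); print(s["tool_pos"],s["tcp_rot"],s["finger_gap"])
E
```

```text
[580.56926782 142.1161127  186.71041816] [-179.76432528    0.40049826   94.19628034] 11.212108310747043
```

View pics/w4.png

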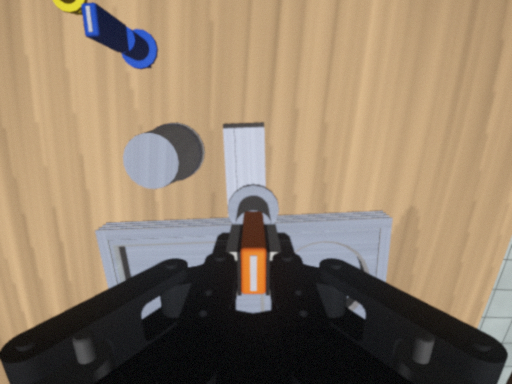

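The view from above the +y slot shows the rail between columns 224 and 265, with the end cap at row 124. The held guide's collar is at (253,204) and the tray edge is around rows 215 to 230.

```bash
python3 - <<'E'
from h import *
im=cv2.imread("pics/w4.png"); g=cv2.cvtColor(im,cv2.COLOR_BGR2GRAY)
for y in(135,160,178): print(y,im[y,218:272].tolist().__class__ and g[y,218:272].tolist(), (im[y,218:272,2].astype(int)-im[y,218:272,0]).tolist())
for x in(130,210,300,380): print(x,g[205:240,x].tolist())
print(g[118:132,245].tolist())
cv2.imwrite("pics/c4.png",cv2.resize(im[110:310,90:400],None,fx=2.5,fy=2.5,interpolation=cv2.INTER_CUBIC))
E
```

```text
135 [162, 162, 160, 167, 173, 189, 199, 206, 201, 199, 203, 202, 201, 205, 204, 194, 190, 197, 204, 207, 210, 206, 206, 205, 204, 202, 206, 204, 206, 208, 204, 205, 205, 206, 211, 207, 208, 205, 203, 204, 201, 202, 202, 203, 204, 202, 188, 170, 162, 162, 161, 164, 169, 173] [66, 67, 66, 64, 48, 13, -14, -19, -20, -21, -20, -21, -22, -23, -22, -19, -19, -19, -21, -20, -20, -23, -20, -19, -20, -21, -20, -20, -19, -19, -17, -20, -22, -20, -20, -21, -19, -19, -20, -20, -21, -19, -21, -19, -21, -14, 10, 50, 64, 64, 65, 67, 68, 69]
160 [163, 164, 160, 167, 169, 172, 184, 197, 203, 204, 204, 204, 203, 201, 205, 208, 204, 191, 190, 200, 208, 207, 205, 202, 205, 203, 202, 205, 204, 204, 206, 207, 204, 205, 206, 209, 208, 209, 203, 203, 204, 204, 203, 205, 206, 205, 195, 180, 163, 161, 159, 160, 166, 168] [64, 64, 66, 66, 65, 59, 31, -1, -17, -20, -21, -20, -23, -20, -21, -23, -23, -20, -19, -20, -21, -20, -20, -21, -22, -21, -22, -21, -20, -21, -22, -21, -20, -20, -22, -21, -19, -19, -21, -19, -21, -19, -21, -18, -21, -16, -3, 30, 57, 63, 63, 64, 64, 67]
178 [162, 163, 166, 168, 167, 167, 172
[... 578 characters left out ...]
2, 154, 140, 156, 162, 156, 155, 143, 160, 168, 169, 171, 169, 169, 166, 164, 164, 159, 152]
210 [156, 158, 159, 155, 158, 158, 160, 154, 157, 156, 158, 151, 140, 149, 155, 157, 155, 147, 154, 153, 151, 158, 168, 166, 167, 165, 170, 165, 164, 165, 170, 173, 173, 170, 172]
300 [184, 184, 182, 184, 184, 183, 180, 181, 178, 168, 159, 153, 149, 144, 152, 157, 153, 156, 164, 168, 163, 166, 164, 164, 166, 168, 165, 168, 169, 166, 166, 166, 167, 171, 170]
380 [173, 170, 175, 175, 168, 148, 154, 146, 158, 164, 159, 157, 148, 161, 171, 174, 170, 170, 171, 167, 167, 168, 165, 153, 150, 151, 152, 151, 156, 159, 159, 158, 160, 158, 163]
[172, 173, 172, 168, 146, 100, 75, 73, 94, 146, 191, 204, 204, 205]
```

View pics/c4.png

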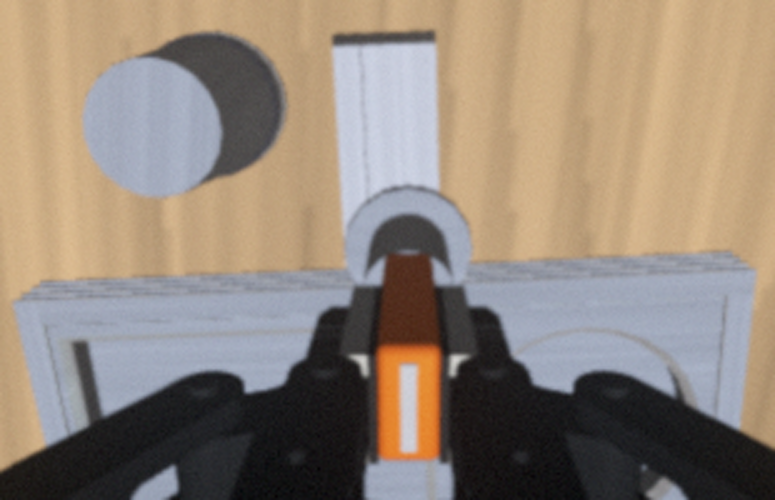

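```bash
python3 - <<'E'
from h import *
s=r.sense(); C=cam("wrist",s)
Lf=onz(C,[(222.8,135),(224.3,160),(225.4,178)],30);Rg=onz(C,[(264.35,135),(264.75,160),(265.1,178)],30)
print(np.linalg.norm(Lf-Rg,axis=1)); 
pl=np.polyfit(Lf[:,1],Lf[:,0],1);pr=np.polyfit(Rg[:,1],Rg[:,0],1); print("yaw",np.degrees(np.arctan(pl[0])),np.degrees(np.arctan(pr[0])))
c=(Lf+Rg)/2; print("centre pts",c.round(1).tolist())
print("end cap outer/inner",onz(C,[(245,122.5),(245,127)],30).round(1).tolist())
T=onz(C,[(130,229),(210,226.5),(300,222.5),(380,218.5)],75); print("tray edge",T.round(1).tolist(),np.degrees(np.polyfit(T[:,0],T[:,1],1)[0]))
zt=109+s["tool_pos"][2]-73.5
im=cv2.imread("pics/w4.png")[:,:,::-1]; print("wing",zt,stripe(s,im,zt,0))
print("collar ctr",onz(C,[(90+408/2.5,110+240/2.5)],zt-89).round(1))
print("side corners",onz(C,[(97.5,230),(390,217)],75))
E
```

```text
[45.64358446 45.46522257 45.40372162]
yaw -6.262492064576048 -5.975104952717277
centre pts [[565.5, 192.6, 30.0], [568.4, 165.2, 30.0], [570.6, 144.7, 30.0]]
end cap outer/inner [[566.2, 206.0, 30.0], [566.5, 201.3, 30.0]]
tray edge [[455.7, 91.4, 75.0], [538.9, 101.0, 75.0], [630.2, 112.4, 75.0], [711.6, 122.8, 75.0]] 7.066407339575406
wing 222.20723097244775 [(581.4, 130.5, 7.5, 0.5, 4.5), (580.5, 141.7, 17.6, 2.8, 94.3)]
collar ctr [[580.1 145.1 133.2]]
side corners [[420.8074281   87.23773547  75.        ]
 [721.72022758 125.20683671  75.        ]]
```

>>> {"fn": "play_rows", "kwargs": {
  "deltas": [
    [[0.0087,-0.0099,0],[0,0,-0.033],1],
    [[0,0,0.02],[0,0,0],1],
    [[0,0,0.02],[0,0,0],1],
    [[0,0,0.02],[0,0,0],1],
    [[0,0,0],[0,0,0],1],
    [[0,0,0],[0,0,0],1]
  ]
}}

```text
time: 6.22
tool_pos: [566.8, 150.3, 120.0]
tcp_rot: [-179.5, 0.4, 96.9]
ft_force: [-0.1, -0.0, -2.2]
finger_gap: 11.3
```

```bash
cat > rail.py <<'E'
from h import *
def rail(s,im,rows,z=30):
    """rail edges at given rows from R-B contrast, around the column of the rail"""
    C=cam("wrist",s); d=cv2.GaussianBlur(im.astype(np.float32),(1,3),0); d=d[:,:,0]-d[:,:,2]; o=[]
    for y in rows:
        x0=int(np.median(np.where(d[y,200:310]<5)[0]))+200; a=x0;b=x0
        while d[y,a]<22:a-=1
        while d[y,b]<22:b+=1
        f=lambda i,j:i+(22-d[y,i])/(d[y,j]-d[y,i])*(j-i)
        o.append((f(a+1,a),f(b-1,b)))
    o=np.array(o); L=onz(C,np.c_[o[:,0],rows],z);R=onz(C,np.c_[o[:,1],rows],z)
    c=(L+R)/2; k=np.polyfit(c[:,1],c[:,0],1); w=np.linalg.norm(L-R,axis=1)
    return k,w
E
python3 - <<'E'
from rail import *
s,im=snap("wrist","w5"); print(s["tool_pos"],s["tcp_rot"],s["ft_force"])
zt=109+s["tool_pos"][2]-73.5; print(stripe(s,im,zt,0))
k,w=rail(s,im,range(60,120,8)); print("slope deg",np.degrees(np.arctan(k[0])),w.round(1)); y=s["tool_pos"][1]; print("line x at y",np.polyval(k,y))
E
```

```text
[566.82780306 150.33854102 120.00023282] [-179.50996217    0.3999302    96.87500241] [-0.10237106 -0.00936941 -2.21312506]
[(568.6, 138.8, 7.9, 0.5, 9.5), (567.0, 150.0, 17.6, 2.8, 97.2)]
  return _methods._mean(a, axis=axis, dtype=dtype,
  ret = ret.dtype.type(ret / rcount)
Traceback (most recent call last):
  File "rail.py", line 6, in rail
    x0=int(np.median(np.where(d[y,200:310]<5)[0]))+200; a=x0;b=x0
       ~~~^^^^^^^^^^^^^^^^^^^^^^^^^^^^^^^^^^^^^^^^
ValueError: cannot convert float NaN to integer
```

```bash
python3 - <<'E'
from rail import *
s=r.sense(); im=cv2.imread("pics/w5.png")[:,:,::-1]
C=cam("wrist",s); print(proj(C,[(566,201,30),(570.0,150,30)]).round(0).tolist())
y0=int(proj(C,[(566,201,30)])[0,1])
k,w=rail(s,im,range(y0+8,y0+36,5)); print("slope deg",np.degrees(np.arctan(k[0])),w.round(1)); y=s["tool_pos"][1]; print("line x at y",np.polyval(k,y))
E
```

```text
[[261.0, 140.0], [258.0, 198.0]]
slope deg -6.072680146368098 [45.5 45.3 45.3 45.4 45.4 45.3]
line x at y 569.8342913222971
```

>>> {"fn": "play_rows", "kwargs": {
  "deltas": [
    [[0.0,0.0027,0],[-0.006,0.005,0.014],1],
    [[0,0,0],[0,0,0],1],
    [[0,0,0],[0,0,0],1]
  ]
}}

```text
time: 6.65
tool_pos: [570.9, 150.8, 121.8]
tcp_rot: [180.0, 0.1, 96.0]
ft_force: [0.1, -1.4, -2.4]
finger_gap: 11.5
```

```bash
cat > chk.py <<'E'
from rail import *
import sys
n,off=sys.argv[1],float(sys.argv[2]); s,im=snap("wrist",n); p=s["tool_pos"]; print(p.round(1),s["tcp_rot"].round(2),s["ft_force"].round(1),s["qd"].round(1))
zt=109+p[2]-off; q=[a for a in stripe(s,im,zt,0) if a[2]>12]; print("wing",q)
C=cam("wrist",s); yaw=np.radians(6.1); e=np.array([-np.sin(yaw),np.cos(yaw)])*float(sys.argv[3])
ce=np.array([float(sys.argv[4]),float(sys.argv[5])]); y0=int(proj(C,[(*ce,30)])[0,1])
k,w=rail(s,im,range(y0+8,y0+36,5)); print("slope",np.degrees(np.arctan(k[0])).round(2),w.round(1),"x at wing y",np.polyval(k,q[0][1]).round(1))
E
python3 chk.py w6 73.5 1 566 201
```

```text
[570.9 150.8 121.8] [1.7995e+02 9.0000e-02 9.6010e+01] [ 0.1 -1.4 -2.4] [-0.1 -0.1 -0.2  0.  -0.   0.2]
wing [(570.7, 150.2, 17.5, 2.8, 96.0)]
slope -5.91 [45.6 45.3 45.4 45.3 45.5 45.3] x at wing y 570.0
```

>>> {"fn": "play_rows", "kwargs": {
  "deltas": [
    [[0,-0.0007,0.005],[0,0,0],1],
    [[0,0,0.005],[0,0,0],1],
    [[0,0,0.004],[0,0,0],1],
    [[0,0,0.003],[0,0,0],1],
    [[0,0,0],[0,0,0],1]
  ]
}}

```text
time: 7.32
tool_pos: [569.8, 150.7, 103.2]
tcp_rot: [180.0, 0.1, 96.0]
ft_force: [-0.1, -0.2, -1.0]
finger_gap: 11.3
```

```bash
python3 chk.py w7 73.5 1 566 201
```

```text
[569.8 150.7 103.2] [1.7999e+02 9.0000e-02 9.6020e+01] [-0.1 -0.2 -1. ] [-0.  -0.  -0.1 -0.  -0.   0.1]
wing [(569.6, 150.1, 17.5, 2.8, 96.0)]
slope -6.16 [45.4 45.3 45.4 45.4 45.5 45.4] x at wing y 570.1
```

Aligned within 0.5 mm. Lowering into the slot.

>>> {"fn": "play_rows", "kwargs": {
  "deltas": [
    [[0,0.0003,0.004],[0,0,0],1],
    [[0,0,0.004],[0,0,0],1],
    [[0,0,0.003],[0,0,0],1],
    [[0,0,0],[0,0,0],1]
  ]
}}

```text
time: 7.88
tool_pos: [570.4, 150.7, 91.8]
tcp_rot: [180.0, 0.1, 96.0]
ft_force: [0.2, -0.3, -2.3]
finger_gap: 11.0
```

In, with no contact force. Continuing down until the collar seats.

>>> {"fn": "play_rows", "kwargs": {
  "deltas": [
    [[0,0,0.002],[0,0,0],1],
    [[0,0,0.002],[0,0,0],1],
    [[0,0,0.001],[0,0,0],1],
    [[0,0,0],[0,0,0],1]
  ]
}}

```text
time: 8.38
tool_pos: [571.0, 150.9, 88.3]
tcp_rot: [179.9, 0.1, 96.0]
ft_force: [-0.1, 0.0, -2.2]
finger_gap: 11.3
```

>>> {"fn": "play_rows", "kwargs": {
  "deltas": [
    [[0,0,0.0015],[0,0,0],1],
    [[0,0,0.0015],[0,0,0],1],
    [[0,0,0],[0,0,0],1]
  ]
}}

```text
time: 8.75
tool_pos: [571.7, 151.1, 88.3]
tcp_rot: [179.8, 0.1, 96.0]
ft_force: [-0.0, 0.7, -2.4]
finger_gap: 11.4
```

>>> {"fn": "play_rows", "kwargs": {
  "deltas": [
    [[0,0,0.003],[0,0,0],1],
    [[0,0,0.002],[0,0,0],1],
    [[0,0,0],[0,0,0],1]
  ]
}}

```text
time: 9.12
tool_pos: [572.2, 151.2, 88.1]
tcp_rot: [179.7, 0.1, 96.0]
ft_force: [-2.0, 0.0, -3.3]
finger_gap: 11.5
```

```bash
python3 chk.py w8 73.5 1 566 201
```

```text
[572.2 151.2  88.1] [1.7973e+02 9.0000e-02 9.6050e+01] [-2.   0.  -3.3] [ 0.1 -0.2 -0.  -0.1  0.5 -0. ]
wing [(571.9, 150.6, 17.5, 2.8, 96.1)]
slope -5.9 [45.5 45.3 45.5 45.4 45.4 45.3] x at wing y 569.9
```

>>> {"fn": "play_rows", "kwargs": {
  "deltas": [
    [[0,-0.0015,0.004],[0,0,0],1],
    [[0,0,0.003],[0,0,0],1]
  ]
}}

```text
time: 9.43
tool_pos: [572.7, 151.4, 88.0]
tcp_rot: [179.5, 0.1, 96.1]
ft_force: [-18.2, -3.9, 26.4]
finger_gap: 11.4
```

```bash
python3 chk.py w9 73.5 1 566 201; python3 - <<'E'
import cv2
im=cv2.imread("pics/w9.png"); cv2.imwrite("pics/c9.png",cv2.resize(im[90:290,150:360],None,fx=2.8,fy=2.8,interpolation=cv2.INTER_CUBIC))
E
```

```text
[572.7 151.4  88. ] [1.7951e+02 9.0000e-02 9.6060e+01] [-18.2  -3.9  26.4] [ 0.   0.2 -0.3 -0.1  0.  -0. ]
wing [(572.3, 150.8, 17.5, 2.8, 95.8)]
slope -5.92 [45.3 45.5 45.4 45.4 45.4 45.3] x at wing y 569.9
```

View pics/c9.png

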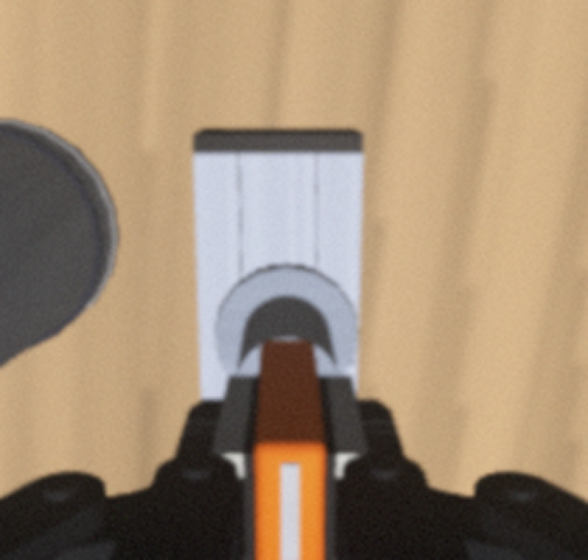

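Contact is confirmed at 26 N up, with the collar seated at z 88. The crop shows the collar about 2 mm to the +x side of the rail centre. I'll relieve that and then make the quarter turn.

>>> {"fn": "play_rows", "kwargs": {
  "deltas": [
    [[0,-0.0025,-0.001],[0.008,0,0],1],
    [[0,0,0],[0,0,0],1]
  ]
}}

```text
time: 9.72
tool_pos: [570.4, 151.1, 89.0]
tcp_rot: [179.9, 0.1, 96.1]
ft_force: [0.1, 0.5, -2.3]
finger_gap: 11.2
```

>>> {"fn": "play_rows", "kwargs": {
  "deltas": [
    [[0,0,0],[0,0,0.157],1],
    [[0,0,0],[0,0,0.157],1],
    [[0,0,0],[0,0,0.157],1],
    [[0,0,0],[0,0,0.157],1],
    [[0,0,0],[0,0,0.157],1]
  ]
}}

```text
time: 10.35
tool_pos: [572.2, 150.3, 88.0]
tcp_rot: [179.7, -0.0, 49.7]
ft_force: [-2.3, -1.4, 5.1]
finger_gap: 11.4
```

>>> {"fn": "play_rows", "kwargs": {
  "deltas": [
    [[-0.0012,-0.0014,-0.001],[0.004,0,0.15],1],
    [[0,0,0],[0,0,0.15],1],
    [[0,0,0],[0,0,0.15],1],
    [[0,0,0],[0,0,0.15],1],
    [[0,0,0],[0,0,0.1],1],
    [[0,0,0],[0,0,0],1]
  ]
}}

```text
time: 11.1
tool_pos: [571.6, 148.9, 88.0]
tcp_rot: [179.9, -0.2, 8.2]
ft_force: [-2.3, -0.6, 5.0]
finger_gap: 10.9
```

>>> {"fn": "play_rows", "kwargs": {
  "deltas": [
    [[-0.001,0,-0.0005],[0,0,0.037],1],
    [[0,0.006,0],[0,0,0],1],
    [[0,0.006,0],[0,0,0],1],
    [[0,0.006,0],[0,0,0],1],
    [[0,0.002,0],[0,0,0],1],
    [[0,0,0],[0,0,0],1]
  ]
}}

```text
time: 11.85
tool_pos: [573.4, 128.2, 88.1]
tcp_rot: [180.0, -0.2, 6.2]
ft_force: [-1.3, 2.4, 1.3]
finger_gap: 11.0
```

```bash
python3 - <<'E'
from h import *
s,im=snap("wrist","w10"); p=s["tool_pos"]
print(p,s["tcp_rot"],stripe(s,im,109+15,0)); C=cam("wrist",s); print(proj(C,[(630,112.4,75),(573,105,75),(650,115,75)]))
cv2.imwrite("pics/c10.png",im[:,:,::-1])
E
```

```text
[573.40598465 128.21651407  88.10546643] [179.98402401  -0.24025943   6.19248876] [(572.7, 128.4, 17.9, 2.8, 6.2)]
[[291.31277347 141.69691623]
 [289.90062552 234.19721869]
 [291.73943232 105.26356797]]
```

View pics/c10.png

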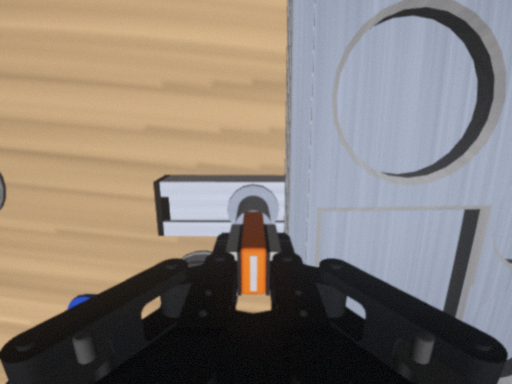

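The tray edge is at about column 289 and the guide's axis at column 253, so the gap is about 10.7 mm. The foot is across and the collar is under the line of the rim. Sliding about 8.5 mm more.

>>> {"fn": "play_rows", "kwargs": {
  "deltas": [
    [[0,0.003,0],[0,0,0],1],
    [[0,0.003,0],[0,0,0],1],
    [[0,0.002,0],[0,0,0],1],
    [[0,0,0],[0,0,0],1]
  ]
}}

```text
time: 12.4
tool_pos: [574.3, 120.0, 88.1]
tcp_rot: [180.0, -0.2, 6.2]
ft_force: [0.4, 1.4, 2.2]
finger_gap: 11.0
```

```bash
python3 - <<'E'
from h import *
s,im=snap("wrist","w11"); p=s["tool_pos"]
print(p,s["tcp_rot"],stripe(s,im,109+15,0)); C=cam("wrist",s)
g=cv2.cvtColor(im,cv2.COLOR_RGB2GRAY); rb=im[:,:,0].astype(int)-im[:,:,2]
for y in(40,100,150): print(rb[y,255:290].tolist())
E
```

```text
[574.30961289 120.03989854  88.13363319] [179.9793916   -0.24468917   6.22880785] [(573.6, 120.2, 17.9, 2.8, 6.2)]
[73, 75, 73, 73, 73, 74, 72, 73, 73, 72, 72, 73, 75, 73, 72, 71, 70, 65, 39, 9, -1, -5, -16, -23, -25, -26, -25, -26, -27, -26, -27, -28, -27, -27, -27]
[69, 68, 69, 69, 69, 67, 67, 67, 67, 68, 66, 68, 67, 67, 67, 66, 66, 61, 37, 8, -1, -2, -15, -22, -26, -26, -26, -23, -25, -24, -23, -25, -25, -25, -27]
[71, 70, 72, 67, 70, 69, 69, 70, 68, 66, 66, 67, 69, 67, 66, 67, 67, 53, 26, 6, -1, -10, -20, -25, -26, -25, -25, -25, -27, -25, -24, -22, -25, -27, -26]
```

```bash
python3 - <<'E'
from h import *
s=r.sense(); C=cam("wrist",s); g=np.array([573.6,120.2])
for cols,z in(([276.8,276.8,276.0],75),([273.4,273.4,272.9],51)):
    T=onz(C,np.c_[cols,[40,100,150]],z); k=np.polyfit(T[:,0],T[:,1],1)
    print(z,np.degrees(np.arctan(k[0])).round(2),"perp",((g[1]-np.polyval(k,g[0]))/np.hypot(1,k[0])).round(2))
E
```

```text
75 6.9 perp 13.97
51 6.91 perp 13.87
```

>>> {"fn": "play_rows", "kwargs": {
  "deltas": [
    [[0,0,0],[0,0,0],0.7],
    [[0,0,0],[0,0,0],0.6],
    [[0,0,0],[0,0,0],0.5],
    [[0,0,-0.02],[0,0,0],0.5],
    [[0,0,-0.05],[0,0,0],0.5],
    [[0,0,-0.06],[0,0,0],0.5],
    [[0,0,0],[0,0,0],0.5]
  ]
}}

```text
time: 13.32
tool_pos: [573.4, 119.6, 225.5]
tcp_rot: [179.9, -0.3, 6.2]
ft_force: [1.4, -0.6, -0.3]
finger_gap: 42.6
```

```bash
python3 - <<'E'
from h import *
s,im=snap("wrist","w12"); p=s["tool_pos"]
print(p,s["tcp_rot"],s["finger_gap"],stripe(s,im,109+15,0))
rb=im[:,:,0].astype(int)-im[:,:,2]
print(rb[100,240:320].tolist())
tgt(s,455,-370,90)
E
```

```text
[573.41831061 119.55206228 225.50122768] [179.90640033  -0.25430702   6.23300934] 42.61853580383976 [(574.3, 120.4, 17.6, 2.9, 6.2), (579.9, 127.6, 12.6, 0.9, 7.3)]
[67, 66, 65, 67, 66, 64, 65, 63, 64, 63, 66, 64, 64, 65, 64, 64, 65, 64, 63, 64, 64, 64, 61, 44, 11, -13, -24, -27, -24, -26, -26, -25, -23, -24, -24, -19, -22, -24, -24, -26, -22, -26, -27, -26, -26, -24, -25, -17, -6, -2, -8, -20, -26, -29, -26, -27, -26, -25, -27, -27, -27, -27, -27, -27, -28, -27, -27, -27, -26, -28, -27, -27, -28, -29, -28, -27, -29, -27, -27, -28]
tool dxy mm [-170.9  473.8] turn z rad -1.462 deg -83.76699066403438
```

>>> {"fn": "play_rows", "kwargs": {
  "deltas": [
    [[-0.0205,0.057,0],[0,0,0],0.5],
    [[-0.0205,0.057,0],[0,0,0],0.5],
    [[-0.0205,0.057,0],[0,0,0],0.5],
    [[-0.0205,0.057,0],[0,0,0],0.5],
    [[-0.0205,0.057,0],[0,0,0],0.5],
    [[-0.0205,0.057,0],[0,0,0],0.5],
    [[-0.0205,0.057,0],[0,0,0],0.5],
    [[-0.0205,0.057,0],[0,0,0],0.5]
  ]
}}

```text
time: 14.38
tool_pos: [453.6, -359.9, 219.2]
tcp_rot: [-179.9, 0.3, 6.8]
ft_force: [0.7, 0.4, 0.2]
finger_gap: 42.7
```

>>> {"fn": "play_rows", "kwargs": {
  "deltas": [
    [[0,0,0],[0,0,0],0.5],
    [[0,0,0],[0,0,0],0.5]
  ]
}}

```text
time: 14.62
tool_pos: [450.8, -363.0, 217.3]
tcp_rot: [-179.7, 0.4, 6.4]
ft_force: [-0.6, 0.6, 0.2]
finger_gap: 42.7
```

```bash
python3 - <<'E'
from h import *
s,im=snap("wrist","w13"); p=s["tool_pos"]
q=stripe(s,im,109,0); print(p,s["tcp_rot"],s["joint_pos"].round(0),q)
if q: q=max(q,key=lambda a:a[2]); tgt(s,q[0],q[1],q[4]); tgt(s,q[0],q[1],q[4]+180)
E
```

```text
[ 450.81808476 -363.02682173  217.31609759] [-179.72812857    0.43059376    6.40580887] [-44.   5.  89.  -0.  86.  40.] [(457.9, -368.2, 16.8, 2.8, 35.4)]
tool dxy mm [6.5 5.9] turn z rad -0.506 deg -28.99419113119137
tool dxy mm [6.5 5.9] turn z rad 2.636 deg 151.00580886880863
```

>>> {"fn": "play_rows", "kwargs": {
  "deltas": [
    [[0.0065,0.006,0.01],[0,0,-0.13],0.5],
    [[0,0,0.02],[0,0,-0.13],0.5],
    [[0,0,0.02],[0,0,-0.13],0.5],
    [[0,0,0.01],[0,0,-0.1],0.5],
    [[0,0,0],[0,0,0],0.5],
    [[0,0,0],[0,0,0],0.5]
  ]
}}

```text
time: 15.42
tool_pos: [461.5, -359.4, 156.3]
tcp_rot: [-179.5, 0.2, 35.9]
ft_force: [0.5, -0.1, -0.0]
finger_gap: 42.9
```

```bash
python3 - <<'E'
from h import *
s,im=snap("wrist","w14"); p=s["tool_pos"]
q=stripe(s,im,109,0); print(p,s["tcp_rot"],q)
if q: q=max(q,key=lambda a:a[2]); tgt(s,q[0],q[1],q[4])
E
```

```text
[ 461.45463546 -359.43966372  156.28483605] [-179.52861871    0.21357234   35.8832983 ] [(458.1, -368.4, 17.8, 3.0, 34.2)]
tool dxy mm [-8.   5.3] turn z rad 0.029 deg 1.6832982956023272
```

>>> {"fn": "play_rows", "kwargs": {
  "deltas": [
    [[-0.008,0.0055,0],[-0.008,0.003,0.026],0.5],
    [[0,0,0],[0,0,0],0.5],
    [[0,0,0],[0,0,0],0.5]
  ]
}}

```text
time: 15.85
tool_pos: [458.5, -369.9, 157.9]
tcp_rot: [179.8, 0.0, 34.2]
ft_force: [0.2, 0.6, -0.4]
finger_gap: 42.8
```

```bash
python3 - <<'E'
from h import *
s,im=snap("wrist","w15"); p=s["tool_pos"]
q=stripe(s,im,109,0); print(p,s["tcp_rot"],q)
if q: q=max(q,key=lambda a:a[2]); tgt(s,q[0],q[1],q[4])
E
```

```text
[ 458.54184948 -369.89580598  157.89936658] [1.79834001e+02 8.38207487e-03 3.41684400e+01] [(458.0, -368.2, 17.5, 3.0, 35.0)]
tool dxy mm [ 0.5 -1.7] turn z rad -0.015 deg -0.83156001893434
```

>>> {"fn": "play_rows", "kwargs": {
  "deltas": [
    [[0.0005,-0.001,0.02],[0,0,-0.008],0.5],
    [[0,0,0.02],[0,0,0],0.5],
    [[0,0,0.02],[0,0,0],0.5],
    [[0,0,0.019],[0,0,0],0.5],
    [[0,0,0],[0,0,0],0.5],
    [[0,0,0],[0,0,0],0.5]
  ]
}}

```text
time: 16.65
tool_pos: [457.1, -367.3, 71.1]
tcp_rot: [-179.9, 0.0, 34.7]
ft_force: [0.0, -0.2, 1.0]
finger_gap: 43.0
```

>>> {"fn": "play_rows", "kwargs": {
  "deltas": [
    [[0.0003,0.0012,-0.002],[0,0,0],0.5],
    [[0,0,0],[0,0,0],1],
    [[0,0,0],[0,0,0],1],
    [[0,0,0],[0,0,0],1],
    [[0,0,0],[0,0,0],1],
    [[0,0,0],[0,0,0],1]
  ]
}}

```text
time: 17.4
tool_pos: [459.1, -369.1, 75.3]
tcp_rot: [179.9, 0.0, 34.7]
ft_force: [-0.0, 0.3, -1.3]
finger_gap: 10.7
```

```bash
python3 - <<'E'
from h import *
# target at -y side: rail centre line x=570.0-tan(6.05deg)*(y-150.1); want ~45 mm outside tray edge
s,im=snap("wrist","w16"); print(s["tool_pos"],s["tcp_rot"],s["finger_gap"],stripe(s,im,109,0))
n=np.array([-np.sin(np.radians(6.9)),np.cos(np.radians(6.9))]); e=np.array([573.6,120.2])-n*13.97
b=e-n*240; print("edge b near",b)
y=-180; x=570-np.tan(np.radians(6.05))*(y-150.1); print("line",x,y); tgt(s,x,y,s["tcp_rot"][2])
E
```

```text
[ 459.0611737  -369.13121365   75.31109099] [1.79868484e+02 1.31186625e-02 3.47186767e+01] 10.685089618466673 [(458.1, -369.4, 17.7, 2.8, 34.7)]
edge b near [ 604.11115296 -131.93058213]
line 604.9861836871241 -180
tool dxy mm [227.7 -72.3] turn z rad -0.0 deg -0.0
```

>>> {"fn": "play_rows", "kwargs": {
  "deltas": [
    [[0,0,-0.05],[0,0,0],1],
    [[0,0,-0.06],[0,0,0],1],
    [[0.045,-0.0145,0],[0,0,0],1],
    [[0.045,-0.0145,0],[0,0,0],1],
    [[0.045,-0.0145,0],[0,0,0],1],
    [[0.045,-0.0145,0],[0,0,0],1],
    [[0.045,-0.0145,0],[0,0,0],1]
  ]
}}

```text
time: 18.32
tool_pos: [604.7, -179.1, 188.2]
tcp_rot: [179.9, 0.0, 34.3]
ft_force: [0.2, 0.2, -2.1]
finger_gap: 11.1
```

>>> {"fn": "play_rows", "kwargs": {
  "deltas": [
    [[0,0,0],[0,0,-0.153],1],
    [[0,0,0],[0,0,-0.153],1],
    [[0,0,0],[0,0,-0.153],1],
    [[0,0,0],[0,0,-0.153],1],
    [[0,0,0],[0,0,-0.153],1],
    [[0,0,0],[0,0,-0.153],1],
    [[0,0,0],[0,0,-0.153],1],
    [[0,0,0],[0,0,0],1]
  ]
}}

```text
time: 19.32
tool_pos: [605.8, -173.6, 185.4]
tcp_rot: [-179.8, -0.1, 97.9]
ft_force: [0.9, -0.7, -2.1]
finger_gap: 11.3
```

```bash
python3 - <<'E'
from h import *
s,im=snap("wrist","w17"); print(s["tool_pos"],s["tcp_rot"],s["finger_gap"],s["ft_force"],stripe(s,im,109+s["tool_pos"][2]-75.3,0)); y=-175;tgt(s,570-np.tan(np.radians(6.05))*(y-150.1),y,96.1)
E
```

```text
[ 605.81625083 -173.56463664  185.35906891] [-1.79846607e+02 -8.40358636e-02  9.79215473e+01] 11.296457151698974 [ 0.89662765 -0.67050516 -2.1006156 ] [(605.8, -174.3, 17.7, 2.8, 98.5)]
tool dxy mm [-1.2 -1.5] turn z rad 0.032 deg 1.8215473088382623
```

View pics/w17.png

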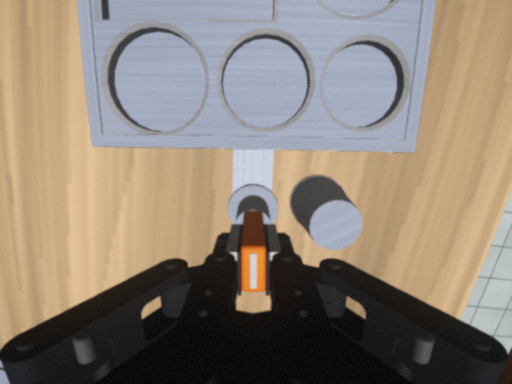

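The view over the −y slot shows the rail at columns 233 to 274 between the tray edge (row 150) and the collar at (253,204). Tumbler_b at (335,223) is clear of the gripper.

```bash
cat > chk2.py <<'E'
from rail import *
import sys
s,im=snap("wrist",sys.argv[1]); p=s["tool_pos"]; print(p.round(1),s["tcp_rot"].round(2),s["ft_force"].round(1))
q=[a for a in stripe(s,im,109+p[2]-75.3,0) if a[2]>12]; print("wing",q)
C=cam("wrist",s)
rows=list(map(int,sys.argv[2].split(",")))
k,w=rail(s,im,rows); print("slope",np.degrees(np.arctan(k[0])).round(2),w.round(1),"x at wing y",np.polyval(k,q[0][1]).round(1),"prior",570-.106*(q[0][1]-150.1))
E
python3 chk2.py w18 156,160,164,168,172,176,180
```

```text
[ 605.8 -173.6  185.4] [-1.7985e+02 -8.0000e-02  9.7800e+01] [-0.3  0.2 -1.8]
wing [(605.8, -174.3, 17.7, 2.8, 98.1)]
slope -5.92 [45.6 45.5 45.5 45.3 45.3 45.5 45.4] x at wing y 604.2 prior 604.3864
```

>>> {"fn": "play_rows", "kwargs": {
  "deltas": [
    [[0,-0.0015,0.02],[0,0,0.034],1],
    [[0,0,0.02],[0,0,0],1],
    [[0,0,0.02],[0,0,0],1],
    [[0,0,0],[0,0,0],1],
    [[0,0,0],[0,0,0],1]
  ]
}}

```text
time: 20.05
tool_pos: [602.5, -173.2, 118.5]
tcp_rot: [-179.6, -0.2, 95.4]
ft_force: [0.6, -0.9, -2.8]
finger_gap: 11.1
```

```bash
python3 - <<'E'
from h import *
s=r.sense(); C=cam("wrist",s); print(proj(C,[(600,-132,75),(600,-132,30),(602,-150,30)]).round(0).tolist())
E
python3 chk2.py w19 145,150,155,160
```

```text
[[256.0, 159.0], [255.0, 152.0], [256.0, 173.0]]
[ 602.5 -173.2  118.5] [-179.64   -0.18   95.37] [ 0.6 -0.9 -2.8]
wing [(602.6, -173.9, 17.7, 2.8, 95.7)]
slope 28.14 [383.6 383.7 339.9  45.9] x at wing y 571.6 prior 604.344
```

>>> {"fn": "play_rows", "kwargs": {
  "deltas": [
    [[0,0.0016,0],[-0.006,-0.003,-0.007],1],
    [[0,0,0],[0,0,0],1],
    [[0,0,0],[0,0,0],1]
  ]
}}

```text
time: 20.48
tool_pos: [605.3, -173.4, 120.6]
tcp_rot: [179.8, 0.1, 95.8]
ft_force: [0.6, 0.5, -2.7]
finger_gap: 11.1
```

```bash
python3 chk2.py w20 163,166,169,172,175
```

```text
[ 605.3 -173.4  120.6] [1.7983e+02 9.0000e-02 9.5810e+01] [ 0.6  0.5 -2.7]
wing [(605.1, -174.0, 17.7, 2.8, 96.1)]
slope -5.68 [45.5 45.5 45.4 45.4 45.4] x at wing y 604.0 prior 604.3546
```

>>> {"fn": "play_rows", "kwargs": {
  "deltas": [
    [[0,-0.0008,0.004],[0.002,0,0],1],
    [[0,0,0.004],[0,0,0],1],
    [[0,0,0.003],[0,0,0],1],
    [[0,0,0],[0,0,0],1],
    [[0,0,0],[0,0,0],1]
  ]
}}

```text
time: 21.15
tool_pos: [604.4, -173.4, 108.6]
tcp_rot: [180.0, 0.1, 95.8]
ft_force: [-0.7, -0.2, -2.2]
finger_gap: 11.2
```

```bash
python3 - <<'E'
from h import *
s=r.sense(); C=cam("wrist",s); print(proj(C,[(600,-132,75),(600,-132,51),(602,-150,30)]).round(0).tolist())
E
python3 chk2.py w21 169,172,175,178
```

```text
[[253.0, 160.0], [253.0, 156.0], [253.0, 174.0]]
[ 604.4 -173.4  108.6] [1.7997e+02 7.0000e-02 9.5810e+01] [-0.7 -0.2 -2.2]
wing [(604.2, -174.1, 17.7, 2.8, 96.1)]
slope -5.86 [45.4 45.3 45.3 45.5] x at wing y 604.1 prior 604.3652
```

Aligned. Lowering in.

>>> {"fn": "play_rows", "kwargs": {
  "deltas": [
    [[0,0,0.004],[0,0,0],1],
    [[0,0,0.004],[0,0,0],1],
    [[0,0,0.004],[0,0,0],1],
    [[0,0,0.002],[0,0,0],1],
    [[0,0,0],[0,0,0],1]
  ]
}}

```text
time: 21.82
tool_pos: [604.2, -173.4, 93.4]
tcp_rot: [180.0, 0.1, 95.8]
ft_force: [-0.0, -0.8, -1.2]
finger_gap: 11.5
```

>>> {"fn": "play_rows", "kwargs": {
  "deltas": [
    [[0,0,0.002],[0,0,0],1],
    [[0,0,0.002],[0,0,0],1],
    [[0,0,0.002],[0,0,0],1]
  ]
}}

```text
time: 22.2
tool_pos: [604.8, -173.7, 90.3]
tcp_rot: [179.9, 0.1, 95.8]
ft_force: [-10.2, 2.8, 18.8]
finger_gap: 11.3
```

Seated at z 90.3, which is what I expected. Backing off slightly and turning.

>>> {"fn": "play_rows", "kwargs": {
  "deltas": [
    [[0,-0.0008,-0.001],[0.002,0,0],1],
    [[0,0,0],[0,0,0],1],
    [[0,0,0],[0,0,0.155],1],
    [[0,0,0],[0,0,0.155],1],
    [[0,0,0],[0,0,0.155],1],
    [[0,0,0],[0,0,0.155],1],
    [[0,0,0],[0,0,0.155],1]
  ]
}}

```text
time: 23.08
tool_pos: [604.1, -173.6, 90.4]
tcp_rot: [180.0, 0.1, 50.1]
ft_force: [0.1, 0.9, 1.5]
finger_gap: 11.3
```

>>> {"fn": "play_rows", "kwargs": {
  "deltas": [
    [[0,0,0],[0,0,0.155],1],
    [[0,0,0],[0,0,0.155],1],
    [[0,0,0],[0,0,0.155],1],
    [[0,0,0],[0,0,0.155],1],
    [[0,0,0],[0,0,0.1],1],
    [[0,0,0],[0,0,0],1]
  ]
}}

```text
time: 23.82
tool_pos: [605.4, -173.8, 90.4]
tcp_rot: [179.9, -0.1, 7.4]
ft_force: [-0.6, 0.7, -0.3]
finger_gap: 11.1
```

```bash
python3 - <<'E'
from h import *
s,im=snap("wrist","w22"); p=s["tool_pos"]
q=[a for a in stripe(s,im,124,0) if a[2]>12]; print(p,s["tcp_rot"],s["ft_force"],q)
rb=im[:,:,0].astype(int)-im[:,:,2]
for y in(40,100,150): print(np.where(np.diff((rb[y]<20).astype(int)))[0].tolist())
C=cam("wrist",s); print(proj(C,[(650,-126,75),(604,-132,75)]))
E
```

```text
[ 605.44364931 -173.8351431    90.3518201 ] [ 1.79854593e+02 -1.22087605e-01  7.37841654e+00] [-0.57540155  0.66237889 -0.27877025] [(604.2, -173.7, 17.7, 2.8, 7.4)]
[186, 302, 319]
[188, 247, 357]
[190]
[[182.71734544 148.77051599]
 [187.6294999  222.63858928]]
```

>>> {"fn": "play_rows", "kwargs": {
  "deltas": [
    [[0,0,0],[0,0,0.022],1],
    [[0,-0.006,0],[0,0,0],1],
    [[0,-0.006,0],[0,0,0],1],
    [[0,-0.006,0],[0,0,0],1],
    [[0,-0.002,0],[0,0,0],1],
    [[0,0,0],[0,0,0],1]
  ]
}}

```text
time: 24.62
tool_pos: [603.2, -152.4, 90.4]
tcp_rot: [179.8, -0.1, 6.4]
ft_force: [0.3, 0.0, -0.6]
finger_gap: 11.3
```

```bash
cat > e2.py <<'E'
from h import *
import sys
s,im=snap("wrist",sys.argv[1]); p=s["tool_pos"]
q=max(stripe(s,im,124,0),key=lambda a:a[2]); print(p.round(1),s["tcp_rot"].round(2),s["ft_force"].round(1),q, "line x",604.1-.106*(q[1]+174.1))
rb=im[:,:,0].astype(int)-im[:,:,2]; C=cam("wrist",s); g=np.array(q[:2])
rows=[20,60,100,140]; e=[]
for y in rows:
    i=next(i for i in range(150,290) if rb[y,i]>=22); f=i-(rb[y,i]-22)/(rb[y,i]-rb[y,i-1]); e.append(f)
    print(y,round(f,1),rb[y,i-10:i+3].tolist())
T=onz(C,np.c_[e,rows],51); k=np.polyfit(T[:,0],T[:,1],1)
print("edge51 ang",np.degrees(np.arctan(k[0])).round(2),"perp",((np.polyval(k,g[0])-g[1])/np.hypot(1,k[0])).round(2))
E
python3 e2.py w23
```

```text
[ 603.2 -152.4   90.4] [ 1.7982e+02 -1.5000e-01  6.3900e+00] [ 0.3  0.  -0.6] (602.0, -152.2, 17.7, 2.8, 6.7) line x 601.7786
20 217.2 [-27, -26, -27, -24, -16, -14, -13, -11, -7, 17, 50, 64, 66]
60 218.5 [-25, -26, -27, -26, -20, -10, -11, -8, -7, 3, 42, 65, 71]
100 219.5 [-27, -25, -24, -25, -21, -16, -9, -10, -10, 4, 37, 66, 71]
140 221.2 [-26, -26, -27, -25, -21, -11, -10, -7, -5, 15, 51, 69, 72]
edge51 ang 6.87 perp 20.8
```

>>> {"fn": "play_rows", "kwargs": {
  "deltas": [
    [[0,-0.003,0],[0,0,0],1],
    [[0,-0.002,0],[0,0,0],1],
    [[0,-0.0015,0],[0,0,0.003],1],
    [[0,0,0],[0,0,0],1]
  ]
}}

```text
time: 25.18
tool_pos: [602.5, -145.9, 90.4]
tcp_rot: [179.8, -0.2, 6.2]
ft_force: [0.0, 0.3, -1.4]
finger_gap: 11.4
```

```bash
python3 e2.py w24
```

```text
[ 602.5 -145.9   90.4] [ 1.7982e+02 -1.5000e-01  6.1800e+00] [ 0.   0.3 -1.4] (601.3, -145.7, 17.7, 2.8, 6.5) line x 601.0896
20 227.0 [-26, -26, -26, -28, -29, -26, -21, -14, -8, -5, 22, 51, 65]
60 228.2 [-26, -25, -27, -29, -24, -19, -12, -8, -5, 13, 51, 69, 71]
100 229.2 [-27, -27, -27, -26, -25, -23, -14, -8, -1, 16, 48, 69, 72]
140 230.5 [-27, -26, -26, -27, -27, -23, -18, -10, -5, 7, 39, 68, 71]
edge51 ang 6.81 perp 14.38
```

>>> {"fn": "play_rows", "kwargs": {
  "deltas": [
    [[0,0,0],[0,0,0],0.7],
    [[0,0,0],[0,0,0],0.6],
    [[0,0,0],[0,0,0],0.5],
    [[0,0,-0.02],[0,0,0],0.5],
    [[0,0,-0.05],[0,0,0],0.5],
    [[0,0,-0.06],[0,0,0],0.5],
    [[0,0,0],[0,0,0],0.5],
    [[0,0,0],[0,0,0],0.5]
  ]
}}

```text
time: 26.22
tool_pos: [602.4, -145.6, 229.7]
tcp_rot: [179.8, -0.3, 6.2]
ft_force: [0.5, -0.4, 0.1]
finger_gap: 42.8
```

```bash
python3 e2.py w25; python3 - <<'E'
from h import *
s,a=snap("scene","s26"); b=snap("side","d26")[1]
# trays: change of image, scene crop + side crop
o=np.hstack([cv2.resize(a[130:290,130:350],None,fx=1.8,fy=1.8),cv2.resize(b[130:290,160:330],None,fx=1.8,fy=1.8)]) 
cv2.imwrite("pics/v26.png",o[:,:,::-1]); print(o.shape)
E
```

```text
[ 602.4 -145.6  229.7] [179.78  -0.32   6.17] [ 0.5 -0.4  0.1] (601.9, -145.7, 16.9, 1.9, 6.2) line x 601.0896
20 139.2 [64, 63, 66, 66, 63, 64, 63, 64, 63, 61, 65, 61, 65]
60 238.6 [-25, -25, -27, -27, -26, -27, -25, -25, -19, 1, 37, 60, 63]
100 239.4 [-27, -26, -27, -24, -27, -27, -27, -27, -16, 8, 43, 64, 68]
140 240.2 [-25, -26, -25, -23, -25, -26, -23, -22, -11, 16, 52, 68, 69]
edge51 ang 41.28 perp -29.86
(288, 702, 3)
```

View pics/v26.png

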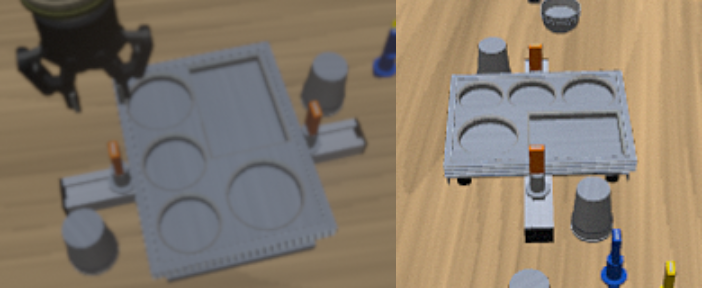

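Both guides stand upright in the rail against the tray edges. The trays, both tumblers by the rail and the bowls look untouched, and the gripper is clear. Handing in.

```bash
python3 -c "
from bench import r
print(r.hand_in())"
```

```text
the job is handed in; nothing more can be done
None
```

Both side guides are fitted, one each side of the trays, and I handed the job in at about 26 s of the 72 s allowed. I dropped each foot lengthwise until contact force showed the collar on the rail, turned it a quarter turn, slid it up to the rims and released it.

| Last checks | +y guide | −y guide |
|---|---|---|
| Axis to rim edge | 13.9 mm (about 2 mm gap) | 14.4 mm (about 2.4 mm gap) |
| Off the slot centre line | 0.4 mm gripped, about 1 mm released | 0.2 mm gripped, 0.8 mm released |
| Foot off square | under 1° | under 1° |

- **Gaps:** I measured both distances just before letting go and did not measure them again afterwards. After release, neither wing top had moved more than about 0.7 mm.
- **Final pictures:** both guides look upright. I saw no change in the trays, the two tumblers by the rail or the bowls, but I judged this by eye. The four-tumbler stack was almost entirely outside these crops.
- **Failed check:** the automatic edge measurement after releasing the −y guide gave a nonsense value (−29.9 mm, 41°). One image row found no tray edge, so I ignored it.
- **Disagreement:** the first scene-camera estimate of the rail's position was several millimetres off the wrist camera's; I used the wrist camera's.

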